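# Click on the inspection light and lay it in its rest

### The arm

A 6-joint arm with a two-finger parallel gripper is mounted at the origin on the work surface. World frame = base frame: x ahead of the robot, y to its left, z up, the work surface at z = 0. Lengths are in m, angles in rad, forces in N, time in s.
With the tool pointing down it reaches from about 0.25 to 0.8 m from the base axis. Payload 8.5 kg.
Tool frame: the origin (TCP) lies at the very end of the fingers, on their centre line; the grasp point (between the pads) lies 19 mm behind it; z points along the fingers, y is the line along which they close (so a half turn about z gives the same grasp; the last joint's range is limited). The gripper opens to 85 mm and grips with 20 to 120 N. Pads are 22 mm wide; open, the fingers measure 114 mm over their backs; the gripper's body (76 mm by 85 mm) begins 54 mm behind the grasp point. The pads swing forward as they close: fully open they stand 13 mm farther back than shut.
Start: joints at [1.322, 0.238, -0.013, 1.319, 0, 1.571], TCP at [0.129, 0.509, 0.231] pointing down, gripper open.
Joint ranges: [-2.66, 2.66], [-1.03, 1.9], [-1.14, 1.46], [-1.82, 2.27], [-1.45, 1.34], [-3.14, 3.14]. Speed limits (rad/s): [2.22, 2.22, 2.79, 3.14, 3.14, 3.14].

### API

Orientations are given as a unit quaternion [x, y, z, w].
In Python, from rig import observe, grab_frame, finish_job gives the robot as it stands. The module is installed in compiled form; this text tells all that it offers.
- The arm moves only by the shell command python3 -m jog 'ROWS' [FORCE]. ROWS is a JSON object of lists of equal length, an entry for each row: "delta_pos": the shift along the tool's x, y, z in mm, a list of three; "turn": the turn about the tool's z in rad; "hand": the opening, from 0 (shut) to 1 (fully open). A call has 1 to 8 rows; each row is the pose to reach, as a shift and turn from the pose commanded when the call began, along the tool's axes at that moment; what a row does not reach only later rows make up. A row lasts 1/8 s, in which the tool goes at most 62.5 mm and 10.7 degrees, less where a joint would pass 70% of its speed; a pose out of reach is approached as far as the arm can. A call with a gripper value outside its range is refused whole. The fingers move at their own pace and stop on an object; FORCE is the grip in N (left out, the last holds). Time passes only in rows, so rows that repeat a pose let the fingers close. It gives the time, the measured TCP pose, the force, the opening and the grip force at its end, in the units of the state.
- observe(): the state, without advancing time (a new reading comes with each control period).
- grab_frame(name): name is "side" or "top" or "wrist"; returns a dict with "img" (400x640x3 uint8, blue, green, red), "mtx" (3x3 intrinsics, pixels), "position" and "attitude" of the camera in the world. Camera axes: x right, y up, looking along -z (the intrinsics and any distortion apply to the point x, -y, -z); pixel columns grow to the right and rows downward; lengths in m; the calibration is good to about 2 mm. A picture is of the moment at which its call begins. There is no depth.
- finish_job(): hands the job in; it is judged then, once.
The state is a dict: "time": time; "joint_positions": joint angles; "joint_velocities": joint speeds; "effort": joint torques, N m; "tcp_pos": TCP position; "tool_rot": TCP orientation; "force": force on the tool from outside, world axes, zero at the start; "torque": the same for the moment, N m; "finger_gap": finger opening in m; "gripper_force": force on a finger pad.
Only numpy, scipy, OpenCV 4.12 (cv2) and the standard library are available. Lean on these libraries where they do the work, as an engineer would, in place of code of your own. Each camera call takes 0.05 s, during which the arm holds its last target. There are 200 camera calls.

### The job

Pick up the red inspection light and switch it on by pressing its yellow tail switch squarely against the leaning steel face of the bench stop until it is fully in; press firmly but do not ram it, and do not work the switch with the gripper. Then lay the light centred in its open rest, lens towards the orange fork, let go, and leave the other things on the bench where they are.

Things in the scene. Friction and masses are not known exactly. Their poses are not given: they have to be found in the camera images.
- light: Inspection light, loose, lying flat on the mat at the start: red square barrel 120 mm long, 26 x 26 mm across, about 150 g, dark bands at both ends. Origin on the barrel's axis at mid length; its x axis runs along the barrel to the lens, z is up as it lies. The tail face is at x = -60 mm, and the tail switch sticks out there.
- lens (a point): Centre of the white lens disc on the light's front face, 60 mm ahead of the light's origin.
- switch_end (a point): Centre of the flat outer end of the yellow tail switch, a round button 14 mm in diameter; it stands 9 mm out of the tail face at joint value 0 (69 mm behind the light's origin), 3 mm when fully in.
- click (a joint): Travel of the tail switch into the barrel, m: 0 off, 0.006 fully in against its end stop; on from 0.005. A stiff slide without a return spring: it takes about 15 N to move and stays wherever it is left; it starts anywhere from 0 to 0.002. Fully in it is rigid; the push must not exceed 25 N.
- switch: The yellow tail switch button itself; its origin lies on the light's axis, at the tail face when off, and moves in with it.
- stop_face: Steel face of the bench stop, fixed to the bench: a plate 80 mm wide (its y), 60 mm along the slope (its z), 14 mm thick, with a green ring painted at its middle. Origin at the middle of the face, 46 mm above the bench; x is the outward normal, which points away from the robot and 30 degrees above level. Its bracket lies behind and below it.
- rest: Rest for the light, fixed: base 110 x 60 x 8 mm with two forks 8 mm thick, 40 mm either side of its middle; the orange fork, at +x, is the lens end. Origin at the middle of the base's underside, 3 mm above the bench; z up. Fork floors are 36 mm above the origin, 31 mm wide between walls that rise 10 mm, then flare to 46 mm at 57 mm. A light in it has its axis 49 mm above the origin.
- wheel_a: Bystander: loose spare wheel, 52 mm in diameter, 24 mm high, lying flat. Origin under its centre.
- wheel_b: Bystander: another such wheel.
- screwdriver: Bystander: loose screwdriver, 170 mm long, lying on the mat.
- tray: Bystander: loose blue parts tray 70 x 100 x 22 mm. Origin under its centre.
- jar: Bystander: small loose white jar with a green cap, 36 mm in diameter, 55 mm high.
- wrench: Bystander: loose wrench, 130 mm long, lying on the mat.
There are look-alikes about, which are no part of the job. What is shaped like the light but green or purple is not meant.

How it is judged:
By the outcome, as a careful person would: the job done as asked, in the order asked, and still so for the second after the job is handed in, with the robot touching nothing.
It also fails if it takes over 54 s, if anything falls off the work surface, if the arm or the gripper's body presses on something with over 40 N, if the wrist force passes 120 N, or if a joint passes its speed limit or range.

## Working session

There is one attempt and no reset: what is moved stays moved. The work goes in short steps, Python scripts to look and compute and a shell command to move; the robot and the scene stay as the last step left them, time stands still between calls to the robot, and variables do not carry over. Pictures are saved under pics/ and viewed, at most 10 in all, crops included, and the job is handed in when it is done.

```bash
mkdir -p pics
cat > h.py <<'E'
import numpy as np, cv2
from rig import observe, grab_frame, finish_job
from scipy.spatial.transform import Rotation as R
def cam(n):
    f=grab_frame(n); return f
def rot(f):
    a=np.array(f["attitude"]); return R.from_quat(a).as_matrix() if a.size==4 else a.reshape(3,3)
def ray(f,uv):
    d=f.get("dist"); 
    p=cv2.undistortPoints(np.array(uv,float).reshape(-1,1,2),np.array(f["mtx"]),None if d is None else np.array(d)).reshape(-1,2)
    v=np.c_[p[:,0],-p[:,1],-np.ones(len(p))]@rot(f).T
    return np.array(f["position"]),v/np.linalg.norm(v,axis=1)[:,None]
def onz(f,uv,z):
    o,v=ray(f,uv); return o+v*((z-o[2])/v[:,2])[:,None]
def tri(f,u,g,w):
    o1,v1=ray(f,u);o2,v2=ray(g,w);v1=v1[0];v2=v2[0]
    t=np.linalg.lstsq(np.c_[v1,-v2],o2-o1,rcond=None)[0]
    a=o1+t[0]*v1;b=o2+t[1]*v2
    return (a+b)/2,np.linalg.norm(a-b)*1000
def proj(f,P):
    P=np.atleast_2d(P); c=(P-np.array(f["position"]))@rot(f); q=np.c_[c[:,0]/-c[:,2],c[:,1]/c[:,2]]
    m=np.array(f["mtx"]); return np.c_[m[0,0]*q[:,0]+m[0,2],m[1,1]*q[:,1]+m[1,2]]
E
python3 - <<'E'
from h import *
import pickle
np.set_printoptions(precision=4,suppress=True)
for n in("side","top","wrist"):
    f=cam(n); pickle.dump(f,open(f"pics/{n}0.pkl","wb")); cv2.imwrite(f"pics/{n}0.png",f["img"])
    print(n,f.keys(),f["mtx"],f["position"],f["attitude"])
print(observe())
E
```

```text
side dict_keys(['img', 'mtx', 'position', 'attitude']) [[391.6631   0.     317.2128]
 [  0.     391.6631 205.7541]
 [  0.       0.       1.    ]] [ 0.1288 -0.9294  0.9662] [ 0.3848 -0.0787 -0.1662  0.9045]
top dict_keys(['img', 'mtx', 'position', 'attitude']) [[436.024    0.     309.0493]
 [  0.     436.024  198.2666]
 [  0.       0.       1.    ]] [ 0.2104 -0.0813  1.3785] [ 0.0713 -0.07   -0.6869  0.7198]
wrist dict_keys(['img', 'mtx', 'position', 'attitude']) [[287.5502   0.     320.9482]
 [  0.     287.5502 194.5366]
 [  0.       0.       1.    ]] [0.0493 0.5282 0.3738] [-0.1266 -0.0987  0.6059  0.7792]
{'time': 0.15, 'joint_positions': array([ 1.322 ,  0.2387, -0.014 ,  1.3192, -0.    ,  1.5708]), 'joint_velocities': array([-0.0014, -0.0014,  0.0017, -0.0007,  0.0004,  0.0005]), 'effort': array([ -0.0013, -53.9079,  34.6598,   0.0145,  -0.0001,   0.    ]), 'tcp_pos': array([0.1292, 0.5086, 0.2308]), 'tool_rot': array([ 0.1241,  0.9923, -0.0006, -0.0001]), 'force': array([-0.1269,  0.4367,  0.6184]), 'torque': array([ 0.0429, -0.0404,  0.0122]), 'gripper_force': 0.0, 'finger_gap': 0.08532014653253212}
```

View pics/top0.png

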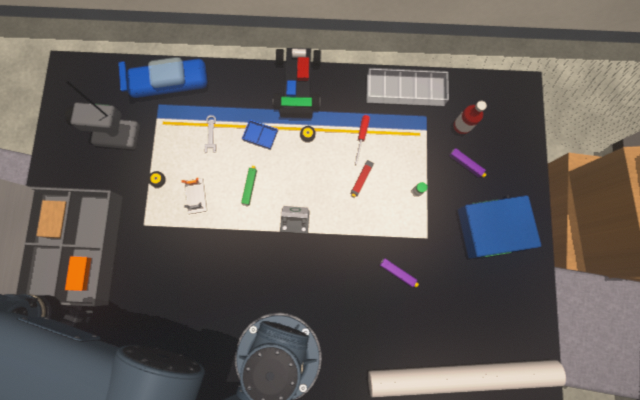

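View pics/side0.png

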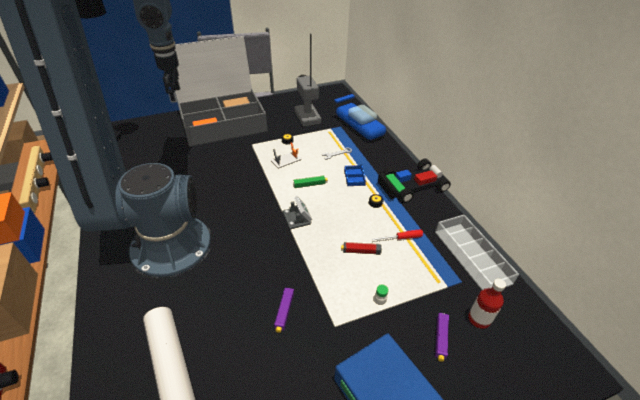

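Top view: red light at about (362,178) with its yellow end near (353,195); bench stop at (294,218); rest at (194,196), orange fork at (191,182). The side view shows the same: light (361,248), stop (298,213), rest (286,158). I'll enlarge those next.

Run:
```python
from h import *
import pickle
t=pickle.load(open("pics/top0.pkl","rb"))["img"];s=pickle.load(open("pics/side0.pkl","rb"))["img"]
def c(i,x,y,w=44,h=44): return cv2.resize(i[y-h//2:y+h//2,x-w//2:x+w//2],(264,264),interpolation=cv2.INTER_NEAREST)
cv2.imwrite("pics/crop1.png",np.vstack([np.hstack([c(t,362,178),c(t,294,218),c(t,194,196)]),np.hstack([c(s,361,248),c(s,298,213),c(s,286,156)])]))
for n,i in(("top",t),("side",s)):
    h=cv2.cvtColor(i,cv2.COLOR_BGR2HSV)
    for nm,lo,hi in(("red",(0,150,60),(5,255,255)),("red2",(172,150,60),(180,255,255)),("orange",(6,170,120),(15,255,255)),("yel",(20,150,100),(32,255,255)),("green",(40,120,60),(85,255,255))):
        m=cv2.inRange(h,lo,hi);k,l,st,ce=cv2.connectedComponentsWithStats(m)
        print(n,nm,[(*np.round(ce[j],1),int(st[j,4])) for j in range(1,k) if st[j,4]>2 ][:12])
```

```text
top red [(np.float64(302.6), np.float64(67.8), 264), (np.float64(472.1), np.float64(114.9), 256), (np.float64(363.5), np.float64(127.1), 133), (np.float64(361.7), np.float64(178.2), 170)]
top red2 [(np.float64(368.0), np.float64(121.0), 3)]
top orange [(np.float64(366.0), np.float64(131.0), 3), (np.float64(192.0), np.float64(181.5), 20), (np.float64(183.0), np.float64(181.0), 3), (np.float64(77.1), np.float64(273.2), 703)]
top yel [(np.float64(185.3), np.float64(123.5), 124), (np.float64(229.2), np.float64(125.4), 88), (np.float64(288.8), np.float64(128.0), 62), (np.float64(307.5), np.float64(131.9), 78), (np.float64(336.1), np.float64(130.1), 120), (np.float64(393.1), np.float64(132.7), 142), (np.float64(253.0), np.float64(166.5), 6), (np.float64(155.1), np.float64(177.8), 92), (np.float64(484.0), np.float64(174.6), 12), (np.float64(353.4), np.float64(194.8), 8), (np.float64(416.6), np.float64(284.5), 13)]
top green [(np.float64(295.9), np.float64(101.0), 278), (np.float64(248.5), np.float64(185.4), 193), (np.float64(421.5), np.float64(186.9), 66)]
side red [(np.float64(425.0), np.f
[... 848 characters left out ...]
t64(218.4), 875), (np.float64(401.5), np.float64(232.0), 4)]
side yel [(np.float64(335.2), np.float64(140.4), 30), (np.float64(287.0), np.float64(136.1), 39), (np.float64(348.4), np.float64(158.5), 24), (np.float64(325.5), np.float64(179.5), 4), (np.float64(374.0), np.float64(195.0), 81), (np.float64(391.9), np.float64(218.2), 63), (np.float64(422.7), np.float64(260.3), 121), (np.float64(342.5), np.float64(247.0), 6), (np.float64(278.3), np.float64(329.0), 24), (np.float64(440.7), np.float64(357.7), 30)]
side green [(np.float64(395.1), np.float64(182.0), 169), (np.float64(309.2), np.float64(181.3), 211), (np.float64(381.8), np.float64(290.4), 100), (np.float64(346.8), np.float64(390.2), 92)]
```

View pics/crop1.png

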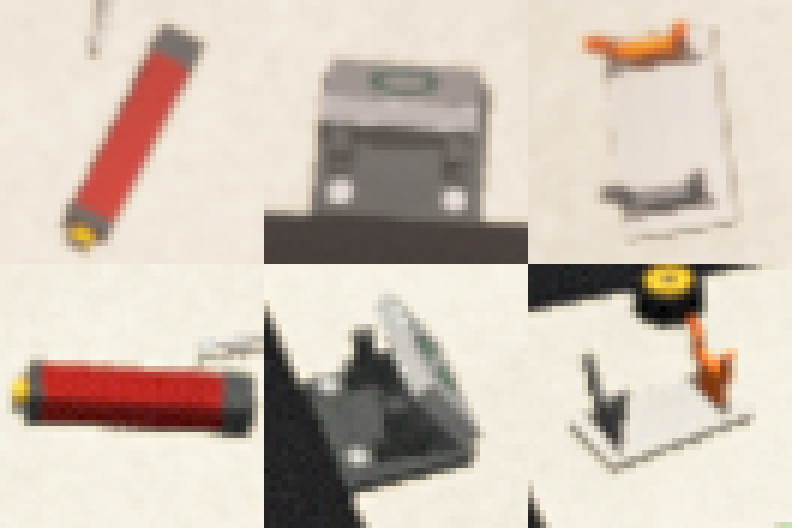

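The crops show the light (yellow tail towards the robot, grey lens band on the far end), the stop with the green ring on its far-side face, and the rest with its orange fork on the far side.

Run:
```python
from h import *
import pickle
np.set_printoptions(precision=4,suppress=True)
t=pickle.load(open("pics/top0.pkl","rb"));s=pickle.load(open("pics/side0.pkl","rb"))
print("red",tri(t,(361.7,178.2),s,(360.4,247.6)))
print("yel",tri(t,(353.4,194.8),s,(342.5,247.0)))
# crop pixel helper: origin + p/6-.5
T=lambda x,y,ox,oy:(ox+x/6-.5,oy+y/6-.5)
# lens band far-end corners on top (z~.027): top crop
for nm,p in(("lensL",(166,26)),("lensR",(205,44)),("tailR",(105,228)),("tailL",(66,208))): print(nm,onz(t,[T(*p,340,156)],.027))
print("ring",tri(t,T(404-264,82,272,196),s,T(428-264,350-264,276,191)))
for nm,p in(("topL",(332,62)),("topR",(478,68))): print("stop top edge",nm,onz(t,[T(p[0]-264,p[1],272,196)],.072))
# rest fork tips: orange left tip/right tip
for nm,a,b in(("or1",(588,42),(690,318)),("or2",(684,28),(733,354)),("gr1",(606,190),(588,356)),("gr2",(702,182),(624,420))):
    print(nm,tri(t,T(a[0]-528,a[1],172,174),s,T(b[0]-528,b[1]-264,264,134)),onz(t,[T(a[0]-528,a[1],172,174)],.06))
for nm,p in(("c1",(716,26)),("c2",(738,222)),("c3",(630,242))): print("base",nm,onz(t,[T(p[0]-528,p[1],172,174)],.011))
```

```text
red (array([ 0.5583, -0.2379,  0.0202]), np.float64(1.805832880515188))
yel (array([ 0.5055, -0.2135,  0.0171]), np.float64(2.461664875250996))
lensL [[ 0.6193 -0.2535  0.027 ]]
lensR [[ 0.6103 -0.2746  0.027 ]]
tailR [[ 0.5068 -0.2235  0.027 ]]
tailL [[ 0.5167 -0.2027  0.027 ]]
ring (array([ 0.4405, -0.0304,  0.0598]), np.float64(1.858355622772673))
stop top edge topL [[0.4479 0.006  0.072 ]]
stop top edge topR [[ 0.4483 -0.0682  0.072 ]]
or1 (array([0.5145, 0.3254, 0.0622]), np.float64(0.41425436183272707)) [[0.5152 0.3261 0.06  ]]
or2 (array([0.526 , 0.2762, 0.0626]), np.float64(3.1681095065451075)) [[0.525  0.2772 0.06  ]]
gr1 (array([0.4381, 0.3083, 0.0614]), np.float64(0.603851321551546)) [[0.438  0.3087 0.06  ]]
gr2 (array([0.4486, 0.2661, 0.0365]), np.float64(0.07965609269343929)) [[0.4445 0.26   0.06  ]]
base c1 [[0.5386 0.2734 0.011 ]]
base c2 [[0.4325 0.2516 0.011 ]]
base c3 [[0.4192 0.3077 0.011 ]]
```

```bash
python3 -m jog '{"delta_pos":[[-47,-23,0],[-94,-45,0],[-141,-68,0],[-188,-91,0],[-236,-114,0],[-283,-137,0],[-330,-160,0],[-377,-182,0]],"turn":[0.18,0.36,0.54,0.72,0.9,1.08,1.26,1.44],"hand":[1,1,1,1,1,1,1,1]}' 40
python3 - <<'E'
from h import *
o=observe();m=R.from_quat(o["tool_rot"]).as_matrix();print(o["tcp_pos"],m.round(3),o["joint_positions"].round(2))
E
```

```text
time: 1.15
tcp_pos: [0.4509, 0.2382, 0.2312]
tool_rot: [0.75, 0.662, -0.0, -0.0]
force: [0.9, 0.2, 0.3]
finger_gap: 0.0857
gripper_force: 0.0
[0.45093085 0.23818305 0.23120878] [[ 0.124  0.992 -0.   ]
 [ 0.992 -0.124 -0.   ]
 [-0.    -0.    -1.   ]] [ 0.49  0.21 -0.05  1.31  0.    2.18]
```

```bash
python3 - <<'E'
from h import *
import pickle
f=cam("wrist");pickle.dump(f,open("pics/w1.pkl","wb"));cv2.imwrite("pics/w1.png",f["img"])
E
python3 -m jog '{"delta_pos":[[-47,23,0],[-94,46,0],[-141,70,0],[-189,93,0],[-236,117,0],[-283,140,0],[-330,164,0],[-378,187,0]],"turn":[-0.155,-0.31,-0.465,-0.62,-0.775,-0.93,-1.085,-1.24],"hand":[1,1,1,1,1,1,1,1]}'
python3 - <<'E'
from h import *
import pickle
f=cam("wrist");pickle.dump(f,open("pics/w2.pkl","wb"));cv2.imwrite("pics/w2.png",f["img"])
o=observe();print(o["joint_positions"].round(2))
E
```

```text
time: 2.2
tcp_pos: [0.5914, -0.1594, 0.231]
tool_rot: [0.22, 0.976, 0.0, -0.0]
force: [1.6, -0.3, -0.3]
finger_gap: 0.0854
gripper_force: 0.0
[-0.27  0.4   0.21  1.39 -0.    0.17]
```

View pics/w1.png

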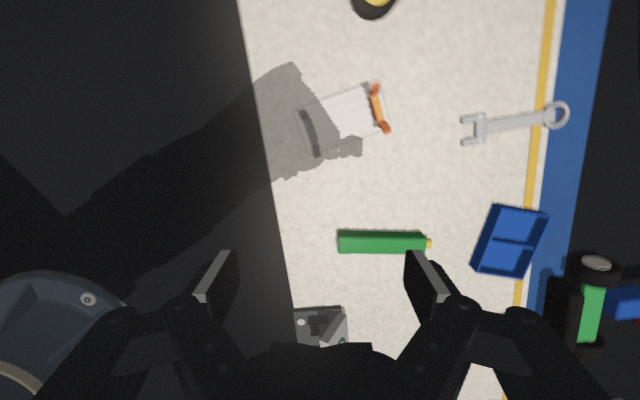

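View pics/w2.png

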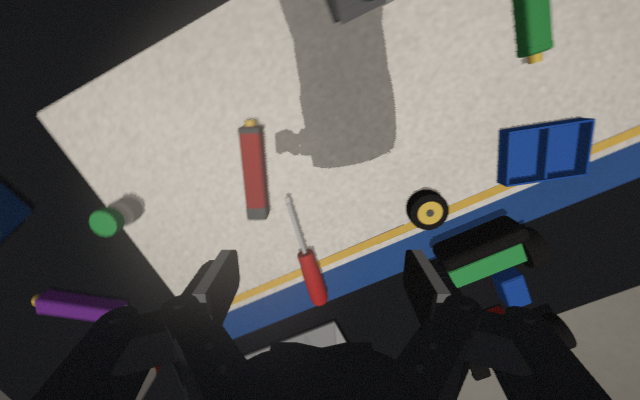

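w1: the rest at (345,125), its dark fork at (308,130) and orange fork at (379,108); the stop at (322,325). w2: the light from its yellow tail (250,124) to the lens end (258,218), with the screwdriver blade tip beside it at (289,195). Next I measure the light, the screwdriver and the rest.

```bash
cat >> h.py <<'E'
def redrect(img,lo=100,win=None):
    h=cv2.cvtColor(img,cv2.COLOR_BGR2HSV);m=cv2.inRange(h,(0,lo,40),(6,255,255))|cv2.inRange(h,(172,lo,40),(180,255,255))
    if win: k=np.zeros_like(m);k[win[1]:win[3],win[0]:win[2]]=1;m*=k
    c=max(cv2.findContours(m,0,2)[0],key=cv2.contourArea);return cv2.boxPoints(cv2.minAreaRect(c)),m
E
python3 - <<'E'
from h import *
import pickle
np.set_printoptions(precision=4,suppress=True)
w=pickle.load(open("pics/w2.pkl","rb"));t=pickle.load(open("pics/top0.pkl","rb"));s=pickle.load(open("pics/side0.pkl","rb"));w1=pickle.load(open("pics/w1.pkl","rb"))
b,_=redrect(w["img"],100,(225,115,285,225));print(b)
g=np.diff(b.astype(float),axis=0);P=onz(w,b,.027);print(P)
bt,_=redrect(t["img"],120,(340,150,385,205));print(bt);print(onz(t,bt,.027))
print("ctr tri",tri(w,b.mean(0),t,bt.mean(0)))
h=cv2.cvtColor(w["img"],cv2.COLOR_BGR2HSV)
print("gray/band ends", onz(w,[(251,124),(258.5,218.5)],.027))
print("screw tip", onz(w,[(288.5,195),(304,252)],.004))
m=cv2.inRange(h[105:140,235:270],(18,120,100),(34,255,255));y,x=np.nonzero(m);print("yel",x.mean()+235,y.mean()+105,onz(w,[(x.mean()+235,y.mean()+105)],.014))
# rest, w1 : orange tips
h=cv2.cvtColor(w1["img"],cv2.COLOR_BGR2HSV);m=cv2.inRange(h[70:150,350:410],(5,150,60),(18,255,255));y,x=np.nonzero(m)
print("orange pts",[(x[i]+350,y[i]+70) for i in(y.argmin(),y.argmax(),x.argmin(),x.argmax())])
i=w1["img"][60:180,285:405];cv2.imwrite("pics/rest1.png",cv2.resize(i,(600,600),interpolation=cv2.INTER_CUBIC))
E
```

```text
[[239.5149 134.1485]
 [259.0198 132.198 ]
 [266.4554 206.5544]
 [246.9505 208.5049]]
[[ 0.5116 -0.2291  0.027 ]
 [ 0.5196 -0.2071  0.027 ]
 [ 0.6061 -0.2447  0.027 ]
 [ 0.5977 -0.2687  0.027 ]]
[[352.4001 189.2   ]
 [365.     164.    ]
 [371.     167.    ]
 [358.4001 192.2   ]]
[[ 0.5201 -0.2086  0.027 ]
 [ 0.605  -0.2469  0.027 ]
 [ 0.596  -0.2663  0.027 ]
 [ 0.5113 -0.2279  0.027 ]]
ctr tri (array([ 0.5575, -0.237 ,  0.0267]), np.float64(1.1126663099836738))
gray/band ends [[ 0.5073 -0.2109  0.027 ]
 [ 0.6163 -0.2621  0.027 ]]
screw tip [[ 0.6102 -0.2175  0.004 ]
 [ 0.6975 -0.2374  0.004 ]]
yel 249.3684210526316 123.10526315789474 [[ 0.5051 -0.2154  0.014 ]]
orange pts [(np.int64(377), np.int64(84)), (np.int64(385), np.int64(132)), (np.int64(372), np.int64(92)), (np.int64(389), np.int64(129))]
```

View pics/rest1.png

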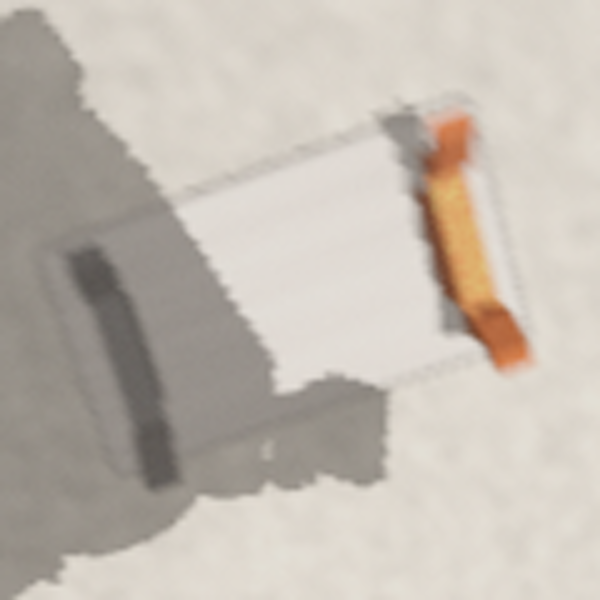

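```bash
python3 -m jog '{"delta_pos":[[-4,-42,40],[-8,-84,90],[-8,-84,135],[-8,-84,160],[-8,-84,160]],"turn":[-0.02,-0.02,-0.02,-0.02,-0.02],"hand":[0.6,0.6,0.6,0.6,0.6]}' 60
python3 - <<'E'
from h import *
import pickle
np.set_printoptions(precision=4,suppress=True)
f=cam("wrist");pickle.dump(f,open("pics/w3.pkl","wb"));cv2.imwrite("pics/w3.png",f["img"])
b,_=redrect(f["img"],100);print(b,onz(f,b,.0265))
T=lambda x,y:(285+x/5-.5,60+y/5-.5)
w1=pickle.load(open("pics/w1.pkl","rb"))
o=onz(w1,[T(455,118),T(512,358),T(90,258),T(160,482)],.06);print("forktips",o,o.mean(0))
o=onz(w1,[T(470,98),T(528,350),T(122,476),T(45,250)],.011);print("base",o,o.mean(0))
t=pickle.load(open("pics/top0.pkl","rb"));T2=lambda x,y:(172+x/6-.5,174+y/6-.5)
print("orange tip tri",tri(t,T2(60,42),w1,T(455,118)),tri(t,T2(156,28),w1,T(512,358)))
print("dark tip tri",tri(t,T2(80,192),w1,T(90,258)),tri(t,T2(174,182),w1,T(160,482)))
E
```

```text
time: 2.88
tcp_pos: [0.5602, -0.2364, 0.0692]
tool_rot: [0.213, 0.977, 0.0, -0.002]
force: [0.4, -0.2, 0.7]
finger_gap: 0.0511
gripper_force: 0.0
[[301. 153.]
 [338. 153.]
 [338. 279.]
 [301. 279.]] [[ 0.5102 -0.2284  0.0265]
 [ 0.5202 -0.2066  0.0265]
 [ 0.6078 -0.2447  0.0265]
 [ 0.5962 -0.2701  0.0265]]
forktips [[0.5172 0.3269 0.06  ]
 [0.5263 0.2773 0.06  ]
 [0.4393 0.309  0.06  ]
 [0.4478 0.2601 0.06  ]] [0.4827 0.2933 0.06  ]
base [[0.5299 0.3322 0.011 ]
 [0.5406 0.2724 0.011 ]
 [0.4366 0.2537 0.011 ]
 [0.4256 0.3107 0.011 ]] [0.4832 0.2922 0.011 ]
orange tip tri (array([0.517 , 0.3272, 0.0561]), np.float64(1.7597636507107317)) (array([0.5258, 0.2773, 0.0594]), np.float64(1.1702824159747431))
dark tip tri (array([0.4385, 0.3091, 0.0538]), np.float64(1.0868689020303979)) (array([0.4464, 0.2602, 0.057 ]), np.float64(3.02356163097662))
```

View pics/w3.png

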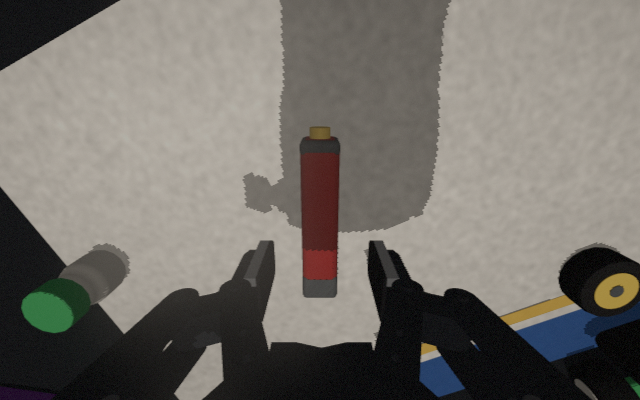

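w3 shows the light straight between the fingers: tail band at (320,138), lens end at (320,297), fingers at columns 268 and 375. Descend and grip.

```bash
python3 -m jog '{"delta_pos":[[0,0,35],[0,0,58],[0,0,66],[0,0,66],[0,0,66],[0,0,66],[0,0,66],[0,0,66]],"turn":[0,0,0,0,0,0,0,0],"hand":[0.6,0.6,0.6,0.3,0,0,0,0]}' 60
```

```text
time: 3.92
tcp_pos: [0.5628, -0.2374, 0.0069]
tool_rot: [0.213, 0.977, -0.0, 0.001]
force: [0.3, 1.5, 6.9]
finger_gap: 0.0249
gripper_force: 60.4
```

```bash
python3 -m jog '{"delta_pos":[[0,0,-25],[6,12,-70],[18,37,-115],[36,74,-160],[52,108,-190],[60,123,-195],[60,123,-195]],"turn":[0,0,-0.1,-0.25,-0.4,-0.43,-0.43],"hand":[0,0,0,0,0,0,0]}' 60
python3 - <<'E'
from h import *
import pickle
np.set_printoptions(precision=4,suppress=True)
f=cam("wrist");pickle.dump(f,open("pics/w4.pkl","wb"))
q=proj(f,[.445,-.03,.046])[0];print(q,f["position"])
i=f["img"]; x,y=int(q[0]),int(max(q[1],50)); 
c=i[max(0,y-60):y+60,x-80:x+80]; print(max(0,y-60),x-80)
cv2.imwrite("pics/w4c.png",np.hstack([cv2.resize(c,(480,int(c.shape[0]*3)),interpolation=cv2.INTER_CUBIC),cv2.resize(i[:,160:480],(288,360))]))
E
```

```text
time: 4.8
tcp_pos: [0.5583, -0.0994, 0.2003]
tool_rot: [-0.001, 1.0, -0.0, 0.0]
force: [-0.6, -0.4, -2.6]
finger_gap: 0.0247
gripper_force: 59.4
[394.4527  64.1563] [ 0.4758 -0.0999  0.3433]
4 314
```

View pics/w4c.png

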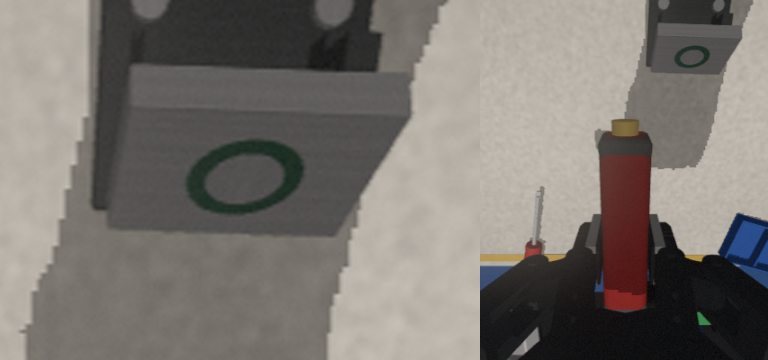

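The crop shows the stop's face with its green ring centred at crop (245,177), plate top edge (130,107)–(409,116), bottom edge (107,228)–(335,237). The light is held straight, tail towards the robot.

Run:
```python
from h import *
import pickle
np.set_printoptions(precision=4,suppress=True)
f=pickle.load(open("pics/w4.pkl","rb"));t=pickle.load(open("pics/top0.pkl","rb"))
T=lambda x,y:(314+x/3-.33,4+y/3-.33)
h=cv2.cvtColor(f["img"],cv2.COLOR_BGR2HSV);m=cv2.inRange(h[40:90,365:425],(60,70,20),(90,255,255))
c=max(cv2.findContours(m,0,2)[0],key=len);e=cv2.fitEllipse(c);u=(e[0][0]+365,e[0][1]+40);print("ring px",u,T(245,177))
print("ring",onz(f,[u],.046),"tri",tri(f,u,t,(272+140/6-.5,196+82/6-.5)))
a=onz(f,[T(130,107),T(409,116)],.072);b=onz(f,[T(107,228),T(335,237)],.020);print(a,b)
for p in(a,b): d=p[0]-p[1];print(np.degrees(np.arctan2(-d[0],d[1])),np.linalg.norm(d),p.mean(0))
# top view edges
T2=lambda x,y:(272+x/6-.5,196+y/6-.5)
a=onz(t,[T2(60,96),T2(212,104)],.072);b=onz(t,[T2(68,60),T2(214,67)],.02);print("top",a,b)
# light in tool frame
b,_=redrect(f["img"],100);print(b,onz(f,b,.2003+.02))
o=observe();print(o["tcp_pos"])
```

```text
ring px (395.6907157897949, 62.49703025817871) (395.3366666666667, 62.67)
ring [[ 0.4436 -0.0289  0.046 ]] tri (array([ 0.4436, -0.0299,  0.0486]), np.float64(0.7125536145600792))
[[ 0.4286 -0.0693  0.072 ]
 [ 0.4307  0.0095  0.072 ]] [[ 0.4572 -0.0699  0.02  ]
 [ 0.4601  0.01    0.02  ]]
178.43598678187286 0.07878207730372938 [ 0.4297 -0.0299  0.072 ]
177.976503435734 0.07991944414993124 [ 0.4586 -0.0299  0.02  ]
top [[ 0.4303  0.009   0.072 ]
 [ 0.4298 -0.0681  0.072 ]] [[ 0.4584  0.0095  0.02  ]
 [ 0.4583 -0.0676  0.02  ]]
[[293. 172.]
 [349. 172.]
 [349. 344.]
 [293. 344.]] [[ 0.5065 -0.112   0.2203]
 [ 0.5065 -0.0874  0.2203]
 [ 0.603  -0.0843  0.2203]
 [ 0.603  -0.1149  0.2203]]
[ 0.558  -0.1001  0.1996]
```

```bash
python3 -m jog '{"delta_pos":[[9,-10,55],[18,-20,110],[18,-20,155],[18,-20,182],[18,-20,193],[18,-20,193],[18,-20,193],[18,-20,193]],"turn":[0.015,0.015,0.015,0.015,0.015,0.015,0.015,0.015],"hand":[0,0,0,0,0,0,0.5,0.5]}' 60
python3 -m jog '{"delta_pos":[[-20,0,0],[-38,0,0],[-38,0,0],[-38,0,2],[-38,0,2],[-38,0,2]],"turn":[0,0,0,0,0,0],"hand":[0.5,0.5,0.5,0,0,0]}' 20
python3 - <<'E'
from h import *
import pickle
np.set_printoptions(precision=4,suppress=True)
f=cam("wrist");s=cam("side");pickle.dump((f,s),open("pics/w5.pkl","wb"))
b,_=redrect(f["img"],100);print(b,onz(f,b,.029))
t=pickle.load(open("pics/top0.pkl","rb"));print("wheel",onz(t,[(307.5,131.9)],.027))
E
```

```text
time: 5.85
tcp_pos: [0.5407, -0.1206, 0.0075]
tool_rot: [0.007, 1.0, -0.0, 0.0]
force: [0.1, 0.1, 0.6]
finger_gap: 0.0425
gripper_force: 0.0
time: 6.6
tcp_pos: [0.5776, -0.1207, 0.0053]
tool_rot: [0.007, 1.0, -0.0, -0.0]
force: [-1.0, -1.0, 0.4]
finger_gap: 0.0256
gripper_force: 19.8
[[288.  76.]
 [351.  76.]
 [351. 285.]
 [288. 285.]] [[ 0.4868 -0.1324  0.029 ]
 [ 0.4872 -0.1082  0.029 ]
 [ 0.5819 -0.1064  0.029 ]
 [ 0.5815 -0.1372  0.029 ]]
wheel [[ 0.7048 -0.0571  0.027 ]]
```

```bash
python3 -m jog '{"delta_pos":[[1,0,-5],[3,0,-10],[4,0,-15],[6,0,-20],[6,0,-20]],"turn":[0,0,0,0,0],"hand":[0,0,0,0,0]}' 20
python3 - <<'E'
from h import *
import pickle
np.set_printoptions(precision=4,suppress=True)
f=cam("wrist");s=cam("side");pickle.dump((f,s),open("pics/w6.pkl","wb"))
b,m=redrect(f["img"],100);print(b)
for k in("pics/w5.pkl","pics/w6.pkl"):
    w,s=pickle.load(open(k,"rb")); _,m=redrect(w["img"],100); 
    r=np.nonzero(m[:,320])[0];print("rows",r.min(),r.max(),"tail width",(m[r.min()+6]>0).sum(),"mid width",(m[200]>0).sum())
    b,_=redrect(s["img"],120,(290,200,370,260));print("side",b.round(1).tolist())
E
```

```text
time: 7.32
tcp_pos: [0.5726, -0.1207, 0.0259]
tool_rot: [0.007, 1.0, -0.0, 0.0]
force: [-0.6, -0.1, -0.5]
finger_gap: 0.025
gripper_force: 19.8
[[288.  76.]
 [351.  76.]
 [351. 285.]
 [288. 285.]]
rows 76 285 tail width 64 mid width 56
side [[324.79998779296875, 224.0], [349.70001220703125, 216.10000610351562], [352.6000061035156, 225.1999969482422], [327.70001220703125, 233.10000610351562]]
rows 76 284 tail width 64 mid width 56
side [[323.6000061035156, 219.1999969482422], [348.79998779296875, 212.1999969482422], [351.3999938964844, 221.8000030517578], [326.20001220703125, 228.8000030517578]]
```

```bash
cat > chk.py <<'E'
from h import *
import pickle,sys
w=cam("wrist");_,m=redrect(w["img"],100);pickle.dump(w,open(f"pics/{sys.argv[1]}.pkl","wb"))
r=np.nonzero(m[:,320])[0];print("rows",r.min(),r.max(),"tail width",(m[r.min()+6]>0).sum(),"mid width",(m[200]>0).sum(),observe()["time"])
E
python3 -m jog '{"delta_pos":[[0,0,0],[0,0,0]],"turn":[0,0],"hand":[0.302,0.302]}' 20; python3 chk.py a1
python3 -m jog '{"delta_pos":[[0,0,0],[0,0,0]],"turn":[0,0],"hand":[0.306,0.306]}' 20; python3 chk.py a2
```

```text
time: 7.68
tcp_pos: [0.5723, -0.1206, 0.0251]
tool_rot: [0.007, 1.0, -0.0, -0.0]
force: [-0.2, -0.3, -1.4]
finger_gap: 0.0259
gripper_force: 10.6
rows 76 285 tail width 64 mid width 56 7.725
time: 7.98
tcp_pos: [0.5726, -0.1207, 0.0255]
tool_rot: [0.007, 1.0, -0.0, 0.0]
force: [0.1, 0.5, 0.3]
finger_gap: 0.0262
gripper_force: 0.0
rows 87 267 tail width 55 mid width 49 8.025
```

Run:
```python
from h import *
import pickle
np.set_printoptions(precision=4,suppress=True)
w=pickle.load(open("pics/a2.pkl","rb"));b,_=redrect(w["img"],100);print(b,onz(w,b,.029),observe()["finger_gap"])
```

```text
[[294.  87.]
 [348.  87.]
 [348. 267.]
 [294. 267.]] [[ 0.485  -0.132   0.029 ]
 [ 0.4853 -0.1074  0.029 ]
 [ 0.5796 -0.1059  0.029 ]
 [ 0.5791 -0.1361  0.029 ]] 0.026188864421745794
```

```bash
python3 -m jog '{"delta_pos":[[0,0,0],[30,0,0],[53,0,10],[53,0,20],[53,0,20],[53,0,20],[53,0,20],[53,0,20]],"turn":[0,0,0,0,0,0,0,0],"hand":[0.5,0.5,0.5,0.5,0.4,0,0,0]}' 30
python3 chk.py a3
```

```text
time: 9.02
tcp_pos: [0.52, -0.12, 0.0055]
tool_rot: [0.007, 1.0, -0.0, 0.0]
force: [1.5, -0.4, -1.3]
finger_gap: 0.0254
gripper_force: 30.1
rows 190 347 tail width 0 mid width 0 9.075
```

Run:
```python
from h import *
import pickle
w=pickle.load(open("pics/a3.pkl","rb"));h=cv2.cvtColor(w["img"],cv2.COLOR_BGR2HSV)
print([(r,h[r,320].tolist()) for r in range(40,400,15)])
```

```text
[(40, [18, 21, 186]), (55, [17, 22, 189]), (70, [19, 22, 189]), (85, [18, 26, 129]), (100, [18, 23, 132]), (115, [18, 27, 125]), (130, [16, 26, 129]), (145, [18, 27, 125]), (160, [18, 25, 131]), (175, [21, 138, 133]), (190, [4, 136, 77]), (205, [23, 17, 59]), (220, [2, 165, 96]), (235, [1, 170, 93]), (250, [1, 167, 96]), (265, [1, 169, 95]), (280, [0, 177, 92]), (295, [2, 193, 91]), (310, [0, 181, 89]), (325, [1, 176, 90]), (340, [1, 184, 141]), (355, [0, 0, 21]), (370, [120, 15, 17]), (385, [105, 54, 19])]
```

```bash
python3 -m jog '{"delta_pos":[[0,0,-40],[10,0,-80],[30,-2,-115],[50,-4,-115],[70,-5,-115],[88,-6,-115],[88,-6,-115],[88,-6,-115]],"turn":[0,-0.18,-0.36,-0.54,-0.72,-0.9,-1.08,-1.26],"hand":[0,0,0,0,0,0,0,0]}' 30
python3 -m jog '{"delta_pos":[[0,0,0],[0,0,10],[0,0,25],[0,0,28],[0,0,28]],"turn":[-0.18,-0.325,-0.325,-0.325,-0.325],"hand":[0,0,0,0,0]}' 20
python3 - <<'E'
from h import *
import pickle
np.set_printoptions(precision=4,suppress=True)
w=cam("wrist");s=cam("side");pickle.dump((w,s),open("pics/b1.pkl","wb"))
o=observe();print(o["tcp_pos"],o["joint_positions"].round(2))
h=cv2.cvtColor(w["img"],cv2.COLOR_BGR2HSV);col=h[:,320].astype(int);r=[i for i in range(400) if col[i,0]<7 and col[i,1]>110];print(r[0],r[-1],len(r))
for q in(230,260,300): print(q,[ (x.min(),x.max()) for x in [np.nonzero((h[q,250:390,0]<7)&(h[q,250:390,1]>110))[0]+250]])
E
```

```text
time: 10.07
tcp_pos: [0.431, -0.1247, 0.1205]
tool_rot: [-0.586, 0.81, -0.0, -0.0]
force: [0.6, 0.1, -2.0]
finger_gap: 0.0253
gripper_force: 30.1
time: 10.7
tcp_pos: [0.4312, -0.1247, 0.0924]
tool_rot: [0.707, -0.707, -0.0, 0.0]
force: [-0.2, 0.0, -2.4]
finger_gap: 0.0254
gripper_force: 30.1
[ 0.4316 -0.1248  0.0928] [-0.28  0.21 -0.44  0.93 -0.   -1.85]
191 347 138
230 [(np.int64(295), np.int64(348))]
260 [(np.int64(296), np.int64(347))]
300 [(np.int64(297), np.int64(346))]
```

```bash
python3 -m jog '{"delta_pos":[[0,0,6],[0,0,11],[0,0,15],[0,0,17]],"turn":[0,0,0,0],"hand":[0,0,0,0]}' 20
python3 -m jog '{"delta_pos":[[0,0,2],[0,0,4],[0,0,6],[0,0,8]],"turn":[0,0,0,0],"hand":[0,0,0,0]}' 20
cat > chk2.py <<'E'
from h import *
import pickle,sys
w=cam("wrist");s=cam("side");pickle.dump((w,s),open(f"pics/{sys.argv[1]}.pkl","wb"))
h=cv2.cvtColor(w["img"],cv2.COLOR_BGR2HSV);col=h[:,320].astype(int);r=[i for i in range(400) if col[i,0]<7 and col[i,1]>110 and col[i,2]>40];print(r[0],r[-1],len(r))
y=[i for i in range(400) if 17<col[i,0]<33 and col[i,1]>100];print("yel",y[:1],y[-1:])
for q in range(r[0]+15,r[-1]-10,25): 
    x=np.nonzero((h[q,250:390,0]<7)&(h[q,250:390,1]>110))[0]+250; print(q,x.min(),x.max())
E
python3 chk2.py b2
```

```text
time: 11.3
tcp_pos: [0.4311, -0.1246, 0.0749]
tool_rot: [0.707, -0.707, -0.0, 0.0]
force: [0.3, -0.1, -1.7]
finger_gap: 0.0254
gripper_force: 30.1
time: 11.8
tcp_pos: [0.4319, -0.1254, 0.0678]
tool_rot: [0.707, -0.707, 0.001, 0.0]
force: [-1.9, -5.9, 6.5]
finger_gap: 0.0252
gripper_force: 31.4
207 346 140
yel [169] [186]
222 295 347
247 295 348
272 296 347
297 296 347
322 297 346
```

```bash
python3 -m jog '{"delta_pos":[[0,0,0],[0,0,2],[0,0,4],[0,0,6],[0,0,8]],"turn":[0,0,0,0,0],"hand":[0.301,0.301,0.301,0.301,0.301]}' 20
python3 chk2.py b3
```

```text
time: 12.52
tcp_pos: [0.4315, -0.1247, 0.0592]
tool_rot: [0.707, -0.707, 0.0, -0.0]
force: [1.3, -3.3, 2.3]
finger_gap: 0.0258
gripper_force: 13.9
201 347 147
yel [170] [183]
216 296 347
241 295 347
266 295 347
291 295 347
316 296 347
```

```bash
cat > tilt.py <<'E'
from h import *
import pickle,sys
# tilt of barrel top in tool frame from the apparent width of the 26 mm barrel, row by row
def tilt(w,lo=225,hi=340,W=.026):
    g=cv2.GaussianBlur(w["img"].astype(np.float32),(1,5),0);q=g[:,:,2]-(g[:,:,0]+g[:,:,1])/2
    P=[]
    for r in range(lo,hi):
        p=q[r,260:385];mx=np.median(p[45:75]);k=p>mx/2
        if mx<15 or k.sum()<30: continue
        a,b=np.nonzero(k)[0][[0,-1]]
        if a==0 or b>=124: continue
        a-= (p[a]-mx/2)/(p[a]-p[a-1]); b+=(p[b]-mx/2)/(p[b]-p[b+1])
        z=w["mtx"][0][0]*W/(b-a); c=np.array([(260+(a+b)/2-w["mtx"][0][2])/w["mtx"][0][0]*z,-(r-w["mtx"][1][2])/w["mtx"][1][1]*z,-z]); P.append(rot(w)@c+w["position"])
    P=np.array(P);keep=np.ones(len(P),bool)
    for _ in range(4):
        c=P[keep].mean(0);d=np.linalg.svd(P[keep]-c)[2][0];e=np.linalg.norm(np.cross(P-c,d),axis=1);keep=e<2.5*np.median(e[keep])
    d*=-np.sign(d[2]) if False else 1
    return np.degrees(np.arctan2(d[2],np.hypot(*d[:2])))*1,d,c,keep.sum()
if __name__=="__main__":
    for n in sys.argv[1:]:
        w=pickle.load(open(f"pics/{n}.pkl","rb"));w=w[0] if isinstance(w,tuple) else w
        t,d,c,k=tilt(w);print(n,round(t,2),d.round(3),c.round(4),k)
E
python3 tilt.py w4 b1 b2 b3
```

```text
w4 0.55 [1.    0.001 0.01 ] [ 0.5667 -0.0996  0.2158] 113
b1 -0.25 [-0.     1.    -0.004] [ 0.4301 -0.1141  0.1103] 100
b2 5.58 [-0.002  0.995  0.097] [ 0.4307 -0.1171  0.0867] 105
b3 -13.64 [-0.001 -0.972 -0.236] [ 0.4304 -0.1195  0.0796] 108
```

```bash
python3 -m jog '{"delta_pos":[[0,0,3],[0,0,6],[0,0,9],[0,0,12],[0,0,15],[0,0,16],[0,0,16]],"turn":[0,0,0,0,0,0,0],"hand":[0.301,0.301,0.301,0.301,0.301,0.301,0.301]}' 20
python3 chk2.py b4; python3 tilt.py b4
```

```text
time: 13.5
tcp_pos: [0.4311, -0.1246, 0.0432]
tool_rot: [0.707, -0.707, -0.0, 0.0]
force: [0.5, 1.2, 1.0]
finger_gap: 0.0255
gripper_force: 14.5
198 347 150
yel [173] [183]
213 298 345
238 296 347
263 295 347
288 295 348
313 295 348
b4 -29.31 [ 0.    -0.872 -0.49 ] [ 0.43   -0.1196  0.066 ] 96
```

```bash
python3 -m jog '{"delta_pos":[[0,0,0.7],[0,0,0.7],[0,0,0.7],[0,0,-10],[0,0,-40],[0,0,-70],[0,0,-70],[0,0,-70]],"turn":[0,0,0,0,0.1,0.28,0.46,0.64],"hand":[0.301,0,0,0,0,0,0,0]}' 80
python3 -m jog '{"delta_pos":[[0,0,0],[0,0,0],[0,0,0],[0,0,0],[0,0,0],[0,0,0],[0,0,0]],"turn":[0.18,0.36,0.54,0.72,0.9,0.948,0.948],"hand":[0,0,0,0,0,0,0]}' 80
python3 chk2.py b5; python3 tilt.py b5
python3 - <<'E'
from h import *
from tilt import tilt
import pickle
np.set_printoptions(precision=4,suppress=True)
w,s=pickle.load(open("pics/b5.pkl","rb"));o=observe();T=R.from_quat(o["tool_rot"]).as_matrix()
t,d,c,k=tilt(w); d=d*np.sign(d[2]); tc=np.array(o["tcp_pos"]);print("tcp",tc,T[:,0],o["force"])
q=w["img"].astype(int);col=(q[:,316:326,2]-q[:,316:326,:2].mean(2)).mean(1);print([(r,int(col[r])) for r in range(165,235,2)])
n=np.cross(d,T[:,1]);n*=np.sign(n[2]);
print("c rel tcp in tool",(c-tc)@T, "d",d@T,"n",n@T)
print(onz(w,[(320,200)],.1).round(4))
E
```

```text
time: 14.6
tcp_pos: [0.4315, -0.1248, 0.1143]
tool_rot: [-0.446, 0.895, -0.0, 0.0]
force: [-0.0, 0.0, -1.7]
finger_gap: 0.0249
gripper_force: 78.6
time: 15.48
tcp_pos: [0.4312, -0.1247, 0.1137]
tool_rot: [0.008, 1.0, -0.0, -0.0]
force: [-0.7, 0.4, -2.2]
finger_gap: 0.0249
gripper_force: 78.6
198 347 150
yel [173] [184]
213 297 345
238 296 346
263 296 346
288 295 347
313 294 348
b5 29.01 [ 0.874 -0.016  0.485] [ 0.4359 -0.125   0.1336] 115
tcp [ 0.4313 -0.1247  0.1136] [-0.9999  0.0155 -0.    ] [-0.4262 -0.0048 -1.6085]
[(165, 9), (167, 9), (169, 9), (171, 9), (173, 48), (175, 49), (177, 50), (179, 49), (181, 50), (183, 50), (185, 5), (187, 4), (189, 4), (191, 3), (193, 4), (195, 3), (197, 18), (199, 61), (201, 61), (203, 61), (205, 61), (207, 61), (209, 61), (211, 61), (213, 61), (215, 62), (217, 62), (219, 61), (221, 62), (223, 63), (225, 64), (227, 64), (229, 64), (231, 64), (233, 64)]
c rel tcp in tool [-0.0046 -0.0002 -0.02  ] d [-0.8746 -0.0029 -0.4849] n [ 0.4849 -0.     -0.8746]
[[ 0.4045 -0.125   0.1   ]]
```

```bash
python3 -m jog '{"delta_pos":[[-35,20,0],[-69,60,10],[-69,96,30],[-69,96,42],[-69,96,44],[-69,96,44]],"turn":[0,0,0,0,0,0],"hand":[0,0,0,0,0,0]}' 80
python3 chk2.py c1; python3 tilt.py c1
python3 - <<'E'
from h import *
import pickle
np.set_printoptions(precision=4,suppress=True)
s=cam("side");t=cam("top");pickle.dump((s,t),open("pics/c1s.pkl","wb"))
P=[.457,-.0298,.0535]
L=[]
for f in(s,t):
    q=proj(f,P)[0];x,y=int(q[0]),int(q[1]);h=cv2.cvtColor(f["img"],cv2.COLOR_BGR2HSV)[y-12:y+13,x-12:x+13]
    yy,xx=np.nonzero(cv2.inRange(h,(18,110,60),(34,255,255)));print(q,len(xx),xx.mean()+x-12,yy.mean()+y-12);L.append((xx.mean()+x-12,yy.mean()+y-12))
print(tri(s,L[0],t,L[1]),observe()["tcp_pos"],observe()["force"])
c=[cv2.resize(f["img"][int(q[1])-25:int(q[1])+25,int(q[0])-30:int(q[0])+30],(396,330),interpolation=cv2.INTER_CUBIC) for f,q in((s,proj(s,P)[0]),(t,proj(t,P)[0]))]
cv2.imwrite("pics/c1.png",np.hstack(c))
E
```

```text
time: 16.32
tcp_pos: [0.502, -0.0306, 0.0697]
tool_rot: [0.009, 1.0, -0.0, 0.0]
force: [-0.8, 0.7, -1.2]
finger_gap: 0.0246
gripper_force: 78.9
198 347 148
yel [173] [184]
213 297 345
238 296 346
263 296 346
288 295 346
313 294 348
c1 29.3 [ 0.872 -0.017  0.489] [ 0.5067 -0.0309  0.0896] 115
[307.6483 204.8341] 8 310.0 202.75
[294.9012 204.5703] 0 nan nan
 ** On entry to DLASCL parameter number  4 had an illegal value
 ** On entry to DLASCL parameter number  4 had an illegal value
 ** On entry to DLASCL parameter number  4 had an illegal value
 ** On entry to DLASCL parameter number  4 had an illegal value
 ** On entry to DLASCL parameter number  5 had an illegal value
 ** On entry to DLASCL parameter number  4 had an illegal value<stdin>:9: RuntimeWarning: Mean of empty slice.
  ret = ret.dtype.type(ret / rcount)
Traceback (most recent call last):
  File "h.py", line 17, in tri
    t=np.linalg.lstsq(np.c_[v1,-v2],o2-o1,rcond=None)[0]
      ~~~~~~~~~~~~~~~^^^^^^^^^^^^^^^^^^^^^^^^^^^^^^^^
numpy.linalg.LinAlgError: SVD did not converge in Linear Least Squares
```

```bash
python3 - <<'E'
from h import *
import pickle
s,t=pickle.load(open("pics/c1s.pkl","rb"))
c=[]
for f in(s,t):
    q=proj(f,[.457,-.0298,.0535])[0];print(q);c.append(cv2.resize(f["img"][int(q[1])-25:int(q[1])+25,int(q[0])-30:int(q[0])+30],(396,330),interpolation=cv2.INTER_CUBIC))
cv2.imwrite("pics/c1.png",np.hstack(c))
n=np.array([.866,-.015,.5]);e=np.array([.457,-.0305,.0540])
for d in(0,2,4,8): print(d,proj(s,e+n*d/1000+np.array([-.002,-.004,.003])))
E
python3 -m jog '{"delta_pos":[[3,0,1.7],[6,0,3.5],[8,0,4.6],[8,0,4.6]],"turn":[0,0,0,0],"hand":[0,0,0,0]}' 110
```

```text
[307.64830255 204.83414988]
[294.90116813 204.57026432]
0 [[307.56949249 205.12763832]]
2 [[308.05579473 204.79462056]]
4 [[308.54227679 204.46147965]]
8 [[309.51578074 203.79482818]]
time: 17.02
tcp_pos: [0.4936, -0.0297, 0.0646]
tool_rot: [0.008, 1.0, -0.0, -0.0]
force: [0.6, 0.1, -2.2]
finger_gap: 0.0242
gripper_force: 109.7
```

View pics/c1.png

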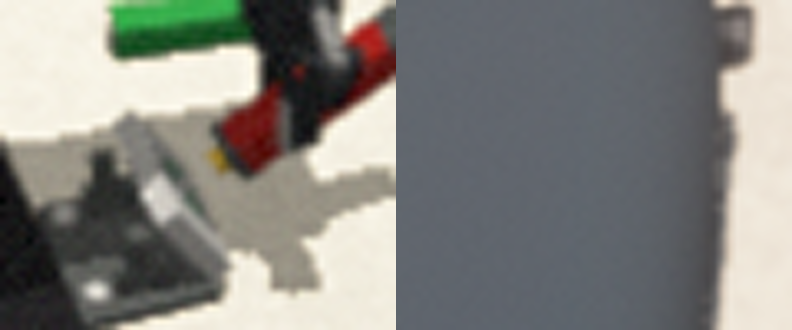

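The crop shows the light tilted square to the leaning face, its yellow switch (at crop (218,160)) opposite the green ring, about 15 mm off. Now press in small steps.

```bash
python3 -m jog '{"delta_pos":[[1.3,0,0.75],[2.6,0,1.5],[3.9,0,2.25],[5.2,0,3],[5.2,0,3]],"turn":[0,0,0,0,0],"hand":[0,0,0,0,0]}' 110
```

```text
time: 17.65
tcp_pos: [0.4886, -0.0296, 0.0617]
tool_rot: [0.008, 1.0, -0.0, -0.0]
force: [1.0, 0.4, -1.7]
finger_gap: 0.0242
gripper_force: 109.7
```

```bash
python3 -m jog '{"delta_pos":[[0.87,0,0.5],[1.73,0,1],[2.6,0,1.5],[3.46,0,2],[3.46,0,2]],"turn":[0,0,0,0,0],"hand":[0,0,0,0,0]}' 110
```

```text
time: 18.27
tcp_pos: [0.4854, -0.0296, 0.0598]
tool_rot: [0.008, 1.0, -0.0, 0.0]
force: [1.1, 0.2, -2.1]
finger_gap: 0.0242
gripper_force: 109.9
```

```bash
python3 -m jog '{"delta_pos":[[0.87,0,0.5],[1.73,0,1],[2.6,0,1.5],[3.46,0,2],[3.46,0,2]],"turn":[0,0,0,0,0],"hand":[0,0,0,0,0]}' 110
```

```text
time: 18.9
tcp_pos: [0.4854, -0.0296, 0.0596]
tool_rot: [0.008, 1.0, -0.0, 0.004]
force: [7.9, 0.2, 9.6]
finger_gap: 0.0239
gripper_force: 111.4
```

```bash
python3 -m jog '{"delta_pos":[[0.7,0,-0.2],[1.4,0,-0.3],[2.1,0,-0.3],[2.8,0,-0.3],[2.8,0,-0.3]],"turn":[0,0,0,0,0],"hand":[0,0,0,0,0]}' 110
python3 tilt.py c1; python3 chk2.py d1; python3 tilt.py d1
```

```text
time: 19.52
tcp_pos: [0.485, -0.0296, 0.0601]
tool_rot: [0.008, 1.0, -0.0, 0.006]
force: [15.7, 0.7, 2.0]
finger_gap: 0.0241
gripper_force: 110.8
c1 29.3 [ 0.872 -0.017  0.489] [ 0.5067 -0.0309  0.0896] 115
198 347 148
yel [174] [184]
213 297 345
238 296 346
263 297 345
288 296 346
313 294 347
d1 30.05 [ 0.865 -0.017  0.501] [ 0.4903 -0.03    0.0788] 115
```

```bash
python3 -m jog '{"delta_pos":[[0.3,0,0.5],[0.6,0,0.8],[0.6,0,0.8]],"turn":[0,0,0],"hand":[0,0,0]}' 110
```

```text
time: 20.0
tcp_pos: [0.484, -0.0296, 0.0593]
tool_rot: [0.008, 1.0, -0.0, 0.005]
force: [14.2, -0.4, 4.7]
finger_gap: 0.0241
gripper_force: 110.7
```

```bash
python3 -m jog '{"delta_pos":[[0.7,0,0.45],[1.4,0,0.9],[2.1,0,1.3],[2.1,0,1.3]],"turn":[0,0,0,0],"hand":[0,0,0,0]}' 110
```

```text
time: 20.5
tcp_pos: [0.4819, -0.0296, 0.058]
tool_rot: [0.008, 1.0, -0.0, 0.005]
force: [14.2, 1.1, 3.6]
finger_gap: 0.0244
gripper_force: 110.7
```

```bash
python3 -m jog '{"delta_pos":[[0.5,0,0.3],[1,0,0.6],[1.4,0,0.85],[1.4,0,0.85]],"turn":[0,0,0,0],"hand":[0,0,0,0]}' 110
```

```text
time: 21.0
tcp_pos: [0.4817, -0.0296, 0.0579]
tool_rot: [0.008, 1.0, -0.0, 0.006]
force: [15.6, 0.1, 8.6]
finger_gap: 0.0241
gripper_force: 111.1
```

```bash
python3 -m jog '{"delta_pos":[[0.6,0,0.1],[1.2,0,0.2],[1.2,0,0.2]],"turn":[0,0,0],"hand":[0,0,0]}' 110; python3 chk2.py d2; python3 tilt.py d2
```

```text
time: 21.38
tcp_pos: [0.4816, -0.0296, 0.058]
tool_rot: [0.008, 1.0, -0.0, 0.008]
force: [17.5, 0.7, 9.4]
finger_gap: 0.024
gripper_force: 111.2
198 347 150
yel [181] [184]
213 297 345
238 296 346
263 297 346
288 296 346
313 295 347
d2 30.02 [ 0.866 -0.017  0.5  ] [ 0.4869 -0.0299  0.0768] 115
```

```bash
python3 -m jog '{"delta_pos":[[-7,0,-2],[-16,0,-8],[-36,0,-20],[-60,0,-20],[-76,0,-15],[-76,0,5],[-76,0,20],[-76,0,22]],"turn":[0,0,0,0,0,0,0,0],"hand":[0,0,0,0,0,0,0,0]}' 110
python3 -m jog '{"delta_pos":[[0,0,0],[0,0,5],[0,0,9],[0,0,13],[0,0,17],[0,0,21],[0,0,25],[0,0,28]],"turn":[0,0,0,0,0,0,0,0],"hand":[0.301,0.301,0.301,0.301,0.301,0.301,0.301,0.301]}' 20
python3 chk2.py e1; python3 tilt.py e1
```

```text
time: 22.48
tcp_pos: [0.5482, -0.0306, 0.0313]
tool_rot: [0.008, 1.0, 0.0, -0.002]
force: [-0.1, 0.5, -1.1]
finger_gap: 0.0238
gripper_force: 110.1
time: 23.48
tcp_pos: [0.5523, -0.0308, 0.0061]
tool_rot: [0.008, 1.0, -0.0, 0.003]
force: [3.9, 0.7, 4.5]
finger_gap: 0.0255
gripper_force: 15.3
196 347 132
yel [184] [195]
e1 6.14 [ 0.994 -0.018  0.107] [ 0.5525 -0.031   0.0281] 90Traceback (most recent call last):
  File "chk2.py", line 7, in <module>
    x=np.nonzero((h[q,250:390,0]<7)&(h[q,250:390,1]>110))[0]+250; print(q,x.min(),x.max())
                                                                          ~~~~~^^
    return umr_minimum(a, axis, None, out, keepdims, initial, where)
ValueError: zero-size array to reduction operation minimum which has no identity
```

```bash
python3 -m jog '{"delta_pos":[[0,0,0],[0,0,-1],[0,0,-1]],"turn":[0,0,0],"hand":[0.45,0.5,0.5]}' 20
python3 - <<'E'
from h import *
from tilt import tilt
import pickle
np.set_printoptions(precision=4,suppress=True)
w=cam("wrist");pickle.dump(w,open("pics/e2.pkl","wb"));t,d,c,k=tilt(w,235,340);print("tilt",t,d,c,k,"yaw",np.degrees(np.arctan2(d[1],d[0])))
q=w["img"].astype(int);red=(q[:,316:326,2]-q[:,316:326,:2].mean(2)).mean(1);h=cv2.cvtColor(w["img"],cv2.COLOR_BGR2HSV)
print([(r,int(red[r]),h[r,320].tolist()) for r in range(170,240,3)])
print(onz(w,[(320,r) for r in range(196,224,3)],.029))
o=observe();print(o["tcp_pos"],o["force"])
E
```

```text
time: 23.95
tcp_pos: [0.5493, -0.0307, 0.0057]
tool_rot: [0.008, 1.0, -0.0, -0.0]
force: [-0.4, -0.9, 0.2]
finger_gap: 0.0426
gripper_force: 0.0
tilt 0.10807581909651001 [ 0.9998 -0.0174  0.0019] [ 0.5568 -0.0311  0.0235] 95 yaw -0.9961768123727095
[(170, 8, [19, 23, 122]), (173, 8, [16, 27, 123]), (176, 9, [20, 25, 121]), (179, 8, [18, 25, 122]), (182, 8, [19, 23, 121]), (185, 8, [18, 25, 124]), (188, 9, [18, 27, 125]), (191, 31, [21, 135, 91]), (194, 31, [21, 126, 93]), (197, 31, [21, 136, 92]), (200, 44, [22, 143, 127]), (203, 45, [22, 143, 127]), (206, 36, [2, 138, 74]), (209, 2, [15, 32, 48]), (212, 2, [18, 24, 53]), (215, 2, [15, 9, 56]), (218, 2, [15, 19, 53]), (221, 2, [10, 15, 52]), (224, 2, [30, 14, 53]), (227, 57, [3, 171, 91]), (230, 57, [2, 166, 92]), (233, 56, [1, 157, 91]), (236, 57, [1, 157, 91]), (239, 57, [2, 165, 91])]
[[ 0.5076 -0.0307  0.029 ]
 [ 0.509  -0.0307  0.029 ]
 [ 0.5104 -0.0307  0.029 ]
 [ 0.5118 -0.0308  0.029 ]
 [ 0.5132 -0.0308  0.029 ]
 [ 0.5147 -0.0308  0.029 ]
 [ 0.5161 -0.0308  0.029 ]
 [ 0.5176 -0.0309  0.029 ]
 [ 0.519  -0.0309  0.029 ]
 [ 0.5205 -0.0309  0.029 ]]
[ 0.5494 -0.0307  0.0057] [-0.1082 -0.2025  0.0998]
```

Run:
```python
from h import *
import pickle
np.set_printoptions(precision=4,suppress=True)
w=pickle.load(open("pics/w3.pkl","rb"));q=w["img"].astype(int);g=q[:,316:324].mean(1);print([(r,g[r].astype(int).tolist()) for r in list(range(120,158,2))+list(range(276,302,2))])
P=onz(w,[(320,r) for r in (127,138,153,279.5,297.5)],.029);print(np.linalg.norm(P-P[2],axis=1)*1000)
e=pickle.load(open("pics/e2.pkl","rb"));print(e["position"])
```

```text
[(120, [97, 104, 109]), (122, [97, 104, 108]), (124, [97, 104, 108]), (126, [66, 86, 94]), (128, [48, 86, 103]), (130, [50, 93, 111]), (132, [50, 93, 111]), (134, [50, 93, 111]), (136, [49, 92, 110]), (138, [50, 93, 110]), (140, [36, 40, 51]), (142, [45, 46, 49]), (144, [47, 49, 51]), (146, [47, 48, 50]), (148, [47, 49, 50]), (150, [46, 49, 51]), (152, [43, 45, 57]), (154, [34, 37, 82]), (156, [34, 37, 82]), (276, [41, 44, 122]), (278, [41, 45, 122]), (280, [68, 70, 73]), (282, [68, 70, 70]), (284, [68, 70, 71]), (286, [69, 71, 72]), (288, [69, 71, 71]), (290, [69, 71, 71]), (292, [68, 70, 72]), (294, [69, 71, 72]), (296, [68, 70, 70]), (298, [148, 157, 163]), (300, [152, 161, 167])]
[ 16.3077   9.5194   0.      94.6622 110.6536]
[ 0.4669 -0.0297  0.1488]
```

```bash
python3 -m jog '{"delta_pos":[[-12,0,0],[-23.5,0,1],[-23.5,0,1],[-23.5,0,1],[-23.5,0,1],[-23.5,0,1]],"turn":[0,0,0,0,0,0],"hand":[0.5,0.5,0.4,0,0,0]}' 50
python3 -m jog '{"delta_pos":[[0,0,-30],[0,20,-80],[10,70,-130],[20,120,-175],[30,170,-195],[37,215,-195],[37,230,-195],[37,230,-195]],"turn":[0,0,-0.05,-0.1,-0.15,-0.2,-0.2,-0.2],"hand":[0,0,0,0,0,0,0,0]}' 50
python3 - <<'E'
from h import *
import pickle
w=cam("wrist");o=observe();pickle.dump((w,o),open("pics/f1.pkl","wb"))
q=proj(w,[.4828,.2928,.03])[0];print(q,o["tcp_pos"],o["joint_positions"].round(2))
np.set_printoptions(precision=4,suppress=True)
x,y=int(q[0]),int(q[1]);x0,y0=max(0,x-85),max(0,y-70);print(x0,y0)
i=w["img"];cv2.imwrite("pics/f1.png",np.hstack([cv2.resize(i[y0:y0+140,x0:x0+150],(600,560),interpolation=cv2.INTER_CUBIC),cv2.resize(i[:,220:420],(200,560))]))
E
```

```text
time: 24.75
tcp_pos: [0.5728, -0.031, 0.0047]
tool_rot: [0.008, 1.0, -0.0, -0.0]
force: [0.4, 0.0, -1.8]
finger_gap: 0.0255
gripper_force: 50.4
time: 25.75
tcp_pos: [0.5397, 0.2, 0.1993]
tool_rot: [-0.092, 0.996, -0.0, -0.0]
force: [-0.8, -0.1, -1.7]
finger_gap: 0.0249
gripper_force: 50.2
[415.12542205 141.12038553] [0.53977443 0.19900685 0.19926725] [ 0.35  0.34  0.04  1.28 -0.    0.17]
330 71
```

View pics/f1.png

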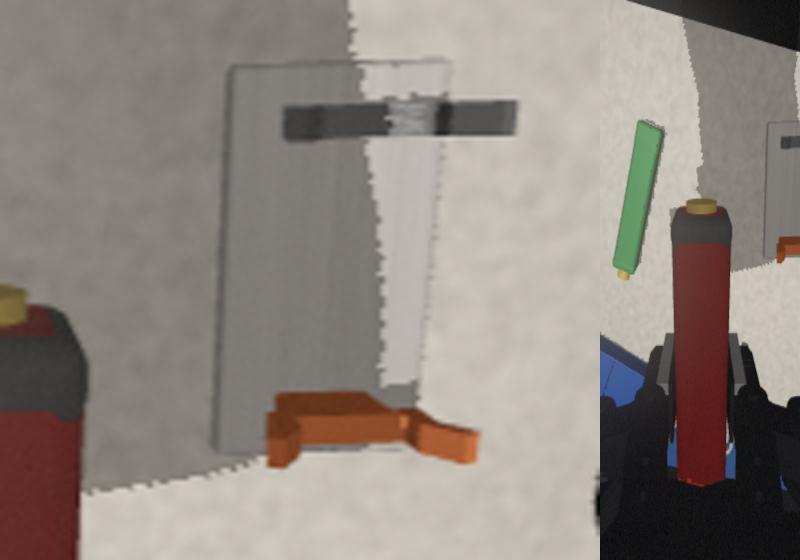

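The crop shows the rest: base corners (232,66), (448,62), (215,450); dark fork tips at (284,122) and (518,117); orange fork tips at (268,440) and (478,446). The light hangs straight, tail towards the robot.

Run:
```python
from h import *
from tilt import tilt
import pickle
np.set_printoptions(precision=4,suppress=True)
w,o=pickle.load(open("pics/f1.pkl","rb"));w1=pickle.load(open("pics/w1.pkl","rb"))
T=lambda x,y:(330+x/4-.375,71+y/4-.375)
U=lambda x,y:(285+x/5-.4,60+y/5-.4)
b=onz(w,[T(232,66),T(448,62),T(215,450)],.011);print("base",b,"c",(b[1]+b[2])/2)
d=b[2]-b[0];print("yaw long",np.degrees(np.arctan2(d[1],d[0])));d=b[1]-b[0];print("yaw short",np.degrees(np.arctan2(-d[0],d[1])),np.linalg.norm(d))
f=onz(w,[T(284,122),T(518,117),T(268,440),T(478,446)],.06);print("tips",f,f.mean(0))
for i,j in((0,2),(1,3)): d=f[j]-f[i];print(np.degrees(np.arctan2(d[1],d[0])),np.linalg.norm(d))
for i,j in((0,1),(2,3)): d=f[j]-f[i];print("cross",np.degrees(np.arctan2(-d[0],d[1])),np.linalg.norm(d))
for a,c in(((284,122),(160,482)),((518,117),(90,258)),((268,440),(512,358)),((478,446),(455,118))): print(tri(w,T(*a),w1,U(*c)))
for a,c in(((232,66),(122,476)),((448,62),(45,250)),((215,450),(528,350))): print("base tri",tri(w,T(*a),w1,U(*c)))
t,d,c,k=tilt(w,250,340);print("light tilt",t,"yaw",np.degrees(np.arctan2(d[1],d[0])),c,(c-o["tcp_pos"]))
```

```text
base [[0.4339 0.2536 0.011 ]
 [0.4222 0.3107 0.011 ]
 [0.5395 0.2762 0.011 ]] c [0.4808 0.2934 0.011 ]
yaw long 12.067324113873381
yaw short 11.565743697764967 0.05824678550863371
tips [[0.4472 0.2585 0.06  ]
 [0.4361 0.3119 0.06  ]
 [0.5225 0.2753 0.06  ]
 [0.5142 0.3284 0.06  ]] [0.48   0.2935 0.06  ]
12.561819478421006 0.07711609035887715
11.948810943474545 0.07980196318189874
cross 11.734449045378103 0.05452491514337286
cross 8.86368253204011 0.05377742395257999
(array([0.4474, 0.2593, 0.0568]), np.float64(0.7297284154179962))
(array([0.4382, 0.309 , 0.0665]), np.float64(3.2128143245094423))
(array([0.5254, 0.2768, 0.0556]), np.float64(3.7268258155310696))
(array([0.5151, 0.3268, 0.0635]), np.float64(3.1068939977172407))
base tri (array([0.4353, 0.2536, 0.0114]), np.float64(2.781317983942985))
base tri (array([0.424 , 0.3105, 0.0116]), np.float64(3.468577348148874))
base tri (array([0.5379, 0.2735, 0.0207]), np.float64(1.4547765100722931))
light tilt 0.977933939245987 yaw 10.42962118325803 [0.5535 0.2025 0.2168] [0.0138 0.0035 0.0175]
```

```bash
python3 -m jog '{"delta_pos":[[20,51,0],[40,102,15],[40,102,60],[40,102,100],[40,102,125],[40,102,135],[40,102,135]],"turn":[-0.018,-0.018,-0.018,-0.018,-0.018,-0.018,-0.018],"hand":[0,0,0,0,0,0,0]}' 40
python3 - <<'E'
from h import *
import pickle
np.set_printoptions(precision=4,suppress=True)
w=cam("wrist");o=observe();pickle.dump((w,o),open("pics/f2.pkl","wb"));print(o["tcp_pos"],o["tool_rot"],o["force"])
# dark fork tips and base tail corners predicted px
u=np.array([np.cos(np.radians(11.6)),np.sin(np.radians(11.6)),0]);v=np.array([-u[1],u[0],0]);C=np.array([.4818,.293,0])
pt=proj(w,[C-.04*u+s*.0255*v+[0,0,.06] for s in(-1,1)]+[C-.055*u+s*.03*v+[0,0,.011] for s in(-1,1)]);print(pt)
g=w["img"].mean(2)
for r in range(int(pt[0][1])-12,int(pt[0][1])+16,4): print(r,g[r,200:440:8].astype(int))
E
```

```text
time: 26.68
tcp_pos: [0.4824, 0.2915, 0.0646]
tool_rot: [-0.1, 0.995, -0.0, -0.0]
force: [0.6, -0.6, -1.3]
finger_gap: 0.0247
gripper_force: 50.2
[0.4828 0.292  0.0654] [-0.0998  0.995  -0.      0.0002] [ 0.0599 -0.1604 -1.589 ]
[[276.0783 181.9216]
 [371.6011 181.6493]
 [278.9309 140.8396]
 [367.2921 140.5849]]
169 [201 198 197 192 197 195 195 190 191 188 187 114  72  66  65  60  59  55
  53  50  50 127 119 126 128 122 118 124 124 122]
173 [199 200 196 193 196 195 191 193 187 193  77  76  68  65  63  59  55  54
  50  53  57  55 106 123 125 122 118 125 124 126]
177 [197 196 195 190 198 197 196 191 195 193  86  76  70  70  64  62  58  59
  54  56  56  59 109 126 124 123 120 125 121 123]
181 [193 198 199 194 198 196 196 196 197 193  85  76  70  68  66  62  59  57
  51  71  58  59 112 125 129 125 122 124 120 122]
185 [193 191 194 198 197 199 198 196 193 189  85  77  70  67  63  59  58  55
  50 122  92  61 116 122 121 122 121 124 119 122]
189 [194 190 192 195 195 198 196 131 131 125 153 194  68  68  65  62  58  59
  51 122 123 122 118 122 120 117 122 125 124 118]
193 [196 196 193 192 198 196 192 132 131 129 131 130  68  68  62  60  58  55
  52 121 124 123 121 123 125 121 123 123 125 119]
```

```bash
python3 -m jog '{"delta_pos":[[1.6,1.5,2],[1.6,1.5,7],[1.6,1.5,12],[1.6,1.5,15],[1.6,1.5,18],[1.6,1.5,20],[1.6,1.5,20]],"turn":[0,0,0,0,0,0,0],"hand":[0,0,0,0,0,0,0]}' 40
```

```text
time: 27.6
tcp_pos: [0.4802, 0.2936, 0.0447]
tool_rot: [-0.1, 0.995, -0.0, -0.0]
force: [-0.2, 0.0, -0.9]
finger_gap: 0.0251
gripper_force: 50.2
```

```bash
python3 -m jog '{"delta_pos":[[0,0,1.5],[0,0,3],[0,0,4],[0,0,4]],"turn":[0,0,0,0],"hand":[0,0,0,0]}' 40
```

```text
time: 28.1
tcp_pos: [0.4803, 0.2937, 0.0408]
tool_rot: [-0.1, 0.995, -0.0, -0.0]
force: [-0.5, 0.2, -2.0]
finger_gap: 0.0248
gripper_force: 50.4
```

```bash
python3 -m jog '{"delta_pos":[[0,0,0.7],[0,0,1.4],[0,0,1.4]],"turn":[0,0,0],"hand":[0,0,0]}' 40
```

```text
time: 28.48
tcp_pos: [0.4803, 0.2937, 0.0407]
tool_rot: [-0.1, 0.995, 0.0, 0.0]
force: [-3.3, -3.3, 11.8]
finger_gap: 0.0254
gripper_force: 52.2
```

```bash
python3 -m jog '{"delta_pos":[[0,0,-1.2],[0,0,-1.2],[0,0,-1.2],[0,0,-1.2],[0,0,-20],[0,0,-60],[0,0,-110],[0,0,-140]],"turn":[0,0,0,0,0,0,0,0],"hand":[0,0.35,0.55,0.6,0.6,0.6,0.6,0.6]}' 40
python3 -m jog '{"delta_pos":[[0,0,0],[0,0,0]],"turn":[0,0],"hand":[0.6,0.6]}'
python3 - <<'E'
from h import *
from tilt import tilt
import pickle
np.set_printoptions(precision=4,suppress=True)
w=cam("wrist");t=cam("top");s=cam("side");o=observe();pickle.dump((w,t,s,o),open("pics/g1.pkl","wb"));print(o["tcp_pos"],o["force"])
u=np.array([np.cos(np.radians(11.6)),np.sin(np.radians(11.6)),0]);v=np.array([-u[1],u[0],0]);C=np.array([.4812,.2932,0])
b,m=redrect(w["img"],100);P=onz(w,b,.065);print(b,(P-C)@np.c_[u,v]*1000)
h=cv2.cvtColor(w["img"],cv2.COLOR_BGR2HSV)
m=cv2.inRange(h,(7,150,60),(16,255,255));k,l,st,ce=cv2.connectedComponentsWithStats(m)
for j in range(1,k):
    if st[j,4]>30: 
        x,y,ww,hh,a=st[j];print("orange",st[j],(onz(w,[(x,y),(x+ww,y),(x,y+hh),(x+ww,y+hh)],.06)-C)@np.c_[u,v]*1000)
i=int(b[:,0].mean());lo,hi=int(b[:,1].min()),int(b[:,1].max());g=w["img"].astype(int)
print([(r,g[r,i].tolist()) for r in list(range(lo-34,lo+2,2))+list(range(hi-2,hi+30,2))])
e=b.mean(0);print("tilt",tilt(w,lo+5,hi-5))
E
```

```text
time: 29.48
tcp_pos: [0.4808, 0.294, 0.1819]
tool_rot: [-0.1, 0.995, 0.0, 0.001]
force: [0.4, 0.5, 0.1]
finger_gap: 0.051
gripper_force: 0.0
time: 29.72
tcp_pos: [0.48, 0.2935, 0.1787]
tool_rot: [-0.1, 0.995, -0.0, -0.0]
force: [-0.4, -0.5, 0.9]
finger_gap: 0.0513
gripper_force: 0.0
[0.4797 0.2933 0.1781] [-0.2187 -0.3641  0.1474]
[[308. 136.]
 [335. 136.]
 [335. 232.]
 [308. 232.]] [[-52.2915 -10.7638]
 [-52.2595  13.038 ]
 [ 41.0189  14.365 ]
 [ 40.9752 -12.2093]]
orange [335 218  13  15  94] [[28.2201 14.4188]
 [28.2406 27.2467]
 [44.5522 14.6511]
 [44.5737 27.7128]]
[(102, [133, 141, 147]), (104, [134, 142, 146]), (106, [135, 143, 148]), (108, [137, 144, 150]), (110, [138, 147, 151]), (112, [136, 145, 151]), (114, [136, 143, 150]), (116, [133, 140, 147]), (118, [133, 142, 147]), (120, [134, 141, 147]), (122, [69, 107, 125]), (124, [78, 132, 154]), (126, [61, 79, 104]), (128, [73, 76, 79]), (130, [75, 80, 82]), (132, [76, 78, 81]), (134, [76, 77, 81]), (136, [61, 65, 118]), (230, [67, 73, 165]), (232, [69, 72, 164]), (234, [104, 107, 110]), (236, [105, 108, 110]), (238, [102, 107, 108]), (240, [102, 106, 108]), (242, [100, 106, 106]), (244, [106, 109, 112]), (246, [104, 107, 108]), (248, [195, 206, 212]), (250, [198, 207, 214]), (252, [198, 208, 214]), (254, [196, 206, 212]), (256, [192, 201, 208]), (258, [195, 204, 211]), (260, [195, 204, 211])]
tilt (np.float64(70.37001290651358), array([-0.3272, -0.0763,  0.9419]), array([0.4705, 0.2923, 0.1551]), np.int64(11))
```

Run:
```python
from h import *
import pickle
np.set_printoptions(precision=4,suppress=True,linewidth=160)
w,t,s,o=pickle.load(open("pics/g1.pkl","rb"))
u=np.array([np.cos(np.radians(11.6)),np.sin(np.radians(11.6)),0]);v=np.array([-u[1],u[0],0]);C=np.array([.4812,.2932,0])
print("pred tips",proj(w,[C+a*u+b*v+[0,0,.06] for a in(-.044,-.036,.036,.044) for b in(-.021,.021)]))
g=w["img"].mean(2).astype(int)
for c0 in(300,344): print("cols",c0,[(r,g[r,c0-2:c0+3].mean().astype(int)) for r in range(118,172,2)])
h=cv2.cvtColor(w["img"],cv2.COLOR_BGR2HSV)
for c0 in(300,342): print([(r,h[r,c0].tolist()) for r in range(212,242,2)])
for c in ("b",): print((onz(w,[(321,r) for r in (127,136,233,247.3)],.062)-C)@np.c_[u,v]*1000)
```

```text
pred tips [[297.0881 144.5942]
 [343.387  144.5306]
 [297.3284 153.3595]
 [343.1821 153.296 ]
 [299.2997 225.2659]
 [341.5013 225.2033]
 [299.4995 232.5546]
 [341.3309 232.4922]]
cols 300 [(118, np.int64(206)), (120, np.int64(203)), (122, np.int64(202)), (124, np.int64(206)), (126, np.int64(198)), (128, np.int64(177)), (130, np.int64(218)), (132, np.int64(217)), (134, np.int64(217)), (136, np.int64(198)), (138, np.int64(168)), (140, np.int64(182)), (142, np.int64(136)), (144, np.int64(98)), (146, np.int64(106)), (148, np.int64(105)), (150, np.int64(105)), (152, np.int64(119)), (154, np.int64(214)), (156, np.int64(196)), (158, np.int64(196)), (160, np.int64(209)), (162, np.int64(144)), (164, np.int64(143)), (166, np.int64(142)), (168, np.int64(142)), (170, np.int64(142))]
cols 344 [(118, np.int64(137)), (120, np.int64(140)), (122, np.int64(140)), (124, np.int64(140)), (126, np.int64(129)), (128, np.int64(130)), (130, np.int64(141)), (132, np.int64(142)), (134, np.int64(141)), (136, np.int64(140)), (138, np.int64(141)), (140, np.int64(139)), (142, np.int64(128)), (144, np.int64(69)), (
[... 331 characters left out ...]
 [16, 16, 210]), (218, [16, 16, 210]), (220, [16, 16, 209]), (222, [11, 71, 150]), (224, [8, 114, 127]), (226, [9, 138, 175]), (228, [9, 136, 178]), (230, [9, 136, 178]), (232, [11, 123, 182]), (234, [19, 20, 209]), (236, [19, 19, 213]), (238, [19, 20, 220]), (240, [18, 18, 217])]
[(212, [18, 22, 140]), (214, [16, 16, 206]), (216, [13, 23, 200]), (218, [14, 25, 202]), (220, [11, 28, 193]), (222, [9, 149, 120]), (224, [9, 153, 128]), (226, [10, 160, 183]), (228, [10, 160, 185]), (230, [11, 161, 185]), (232, [16, 33, 210]), (234, [19, 19, 216]), (236, [18, 18, 214]), (238, [19, 19, 213]), (240, [19, 19, 215])]
[[-59.7571   0.7077]
 [-51.9104   0.6984]
 [ 43.5503   0.5851]
 [ 59.5599   0.5661]]
```

```bash
python3 -c "
from rig import finish_job; print(finish_job())"
```

```text
the job is handed in; nothing more can be done
None
```

I pressed the light's tail switch fully in at about 20 N, square to the stop face (tilt measured at 30°). The light now lies within about 1 mm of centre in its rest, lens towards the orange fork, released and handed in at about 30 s. I did not re-check the bystanders at the end, but nothing indicated contact with them.

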